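# Isolate the battery pack, then hold the sensing tweezers at the link's marked gap

### The job

Before checking the battery link for stray current, first turn the red isolator handle a quarter turn clockwise to its off stop. Then pick the sprung sensing tweezers off their rest by the orange pads, squeeze them until the tips are 24 mm apart, and hold them level with one tip a few millimetres above the centre of each of the two yellow dots beside the copper link, touching nothing there. Finish while still holding the tweezers steady at that gap, without letting go, and leave the other things on the bench alone.

Things in the scene. Friction and masses are not known exactly. Their poses are not given: they have to be found in the camera images.
- isolator: base of the isolator switch, fixed to the bench: a black disc 58 mm across, top 34 mm above the bench, on a steel flange 68 mm across. Origin: centre of its underside, below the handle's axis. The handle points along the base's +y (red dot) when on, along its +x (green dot) when off
- handle_axis (a point): point on the vertical turning axis of the red isolator handle, 53 mm above the bench, half way up the handle bar
- handle_end (a point): point in the red handle bar 80 mm from the turning axis, 5 mm short of its free end, half way up. The bar is 14 mm wide and 18 mm tall (44 to 62 mm above the bench) and sticks out to one side of the axis only, 85 mm long
- handle (a joint): angle of the red handle: 0 = on stop, 1.571 rad = off stop; it grows as the handle turns clockwise seen from above. It starts at 0 to 0.35, stays where it is left, and needs about 2 N at its end
- tweezers: sprung steel tweezers, 190 mm long, 70 g, balanced near the pads, lying on the rest. Origin: midway between the orange grip pads, 50 mm above the bench on the rest; +x to the tips, +y to the left arm, +z up. Pads 40 mm long (x -20 to 20 mm), 13 mm tall, 45 mm over their outsides when free, 32 mm at a 24 mm tip gap. Joined end at x = -116 mm; tips at x = 65, z = -30 mm
- tip_left (a point): lowest point of the left arm's bent steel tip (wire 4 mm thick). The tip gap is the distance from here to tip_right: 45 mm when free, 6 mm at the stop. The arms hinge 105 mm behind the tweezers' origin, so squeezing the pads by 1 mm closes the gap by about 1.6 mm
- tip_right (a point): lowest point of the right arm's bent steel tip (wire 4 mm thick). The springs push back on each pad with about 3 N at first, 8 N at a 24 mm gap and 12 N at the stop, and open the tweezers again when released
- rest: blue rest under the tweezers, fixed to the bench: foot 165 x 70 x 6 mm, two cross posts 44 mm high, one under the joined end (92 to 114 mm behind the grip centre), one under the arms (30 to 40 mm ahead of it, 66 mm wide); nothing stands beside the pads. Origin: on the bench below the tweezers' origin, same axes
- link_block: black block 90 x 100 mm, top 30 mm above the bench, fixed on a steel plate. Origin: centre of its underside; +x points away from the robot at yaw 0. A copper link 10 mm wide, 2 mm high runs along x over its middle, with a bolt head (37 mm above the bench) at x = 36 mm. A black module with green connectors, up to 39 mm high, stands at x = 57 to 113 mm
- dot_left (a point): centre of the left yellow dot (8 mm across, flat on top of the block at x = -12 mm, y = +12 mm of the block), 30.6 mm above the bench
- dot_right (a point): centre of the right yellow dot (same, at x = -12 mm, y = -12 mm of the block); the dots are 24 mm apart, one on each side of the copper link
- wrench: flat steel spanner lying on the bench, about 160 mm long. A bystander, to be left alone
- screwdriver: screwdriver lying on the bench, about 200 mm long. A bystander, to be left alone
- tape_roll: black roll of insulating tape, 90 mm across, 19 mm high, lying flat. A bystander, to be left alone
- spray_can: blue spray can, 52 mm across, 150 mm tall, standing. A bystander, to be left alone
- grease_jar: small jar with a red lid, 64 mm across, 60 mm tall. A bystander, to be left alone
- busbar: spare flat copper bar, 90 x 22 x 6 mm. A bystander, to be left alone
Mind the look-alikes: they are no part of the job. What is shaped like the tweezers but pink is not meant.

How it is judged:
By the outcome, as a careful person would: the job done as asked, in the order asked, and still so for the second after the job is handed in, while the arm keeps its last pose, push and grip.
It also fails if it takes over 61 s, if anything falls off the work surface, if the arm or the gripper's body presses on something with over 40 N, if the wrist force passes 120 N, or if a joint passes its speed limit or range.

### The arm

A 6-joint arm with a two-finger parallel gripper is mounted at the origin on the work surface. World frame = base frame: x ahead of the robot, y to its left, z up, the work surface at z = 0. Lengths are in m, angles in rad, forces in N, time in s.
With the tool pointing down it reaches from about 0.325 to 0.9 m from the base axis. Payload 3.5 kg.
Tool frame: the origin (TCP) lies at the very end of the fingers, on their centre line; the grasp point (between the pads) lies 19 mm behind it; z points along the fingers, y is the line along which they close (so a half turn about z gives the same grasp; the last joint's range is limited). The gripper opens to 85 mm and grips with 20 to 120 N. Pads are 22 mm wide; open, the fingers measure 114 mm over their backs; the gripper's body (76 mm by 85 mm) begins 54 mm behind the grasp point. The pads swing forward as they close: fully open they stand 13 mm farther back than shut.
Start: joints at [1.065, 0.276, -0.026, 1.268, 0, 1.467], TCP at [0.245, 0.575, 0.231] pointing down, gripper open.
Joint ranges: [-3.12, 3.12], [-0.85, 1.88], [-1.08, 1.24], [-1.95, 2.15], [-1.57, 1.53], [-3.14, 3.14]. Speed limits (rad/s): [2.57, 2.57, 3.14, 3.14, 3.14, 3.14].

### API

Orientations are given as a unit quaternion [w, x, y, z].
In Python, from cell import arm, grab_frame, camera_info, spot_in, masks_of gives the robot as it stands.
- The arm moves only by the tool drive_tool, never from a script. Its argument "steps" is a list of rows, each a list of 7 numbers: the opening, from -1 (shut) to 1 (fully open), then the shift along the tool's x, y, z in units of 300 mm (1.0 is 300 mm), then the turn, a rotation vector about the tool's x, y, z in units of 180 degrees (1.0 is 180 degrees). In form: [[grip, dx, dy, dz, ax, ay, az], ...]. A call has 1 to 20 rows; each row shifts and turns the commanded pose from where the row before left it, along the tool's axes as they then stand; what a row does not reach is not made up. A row lasts 1/8 s, in which the tool goes at most 62.5 mm and 10.7 degrees, less where a joint would pass 70% of its speed; a pose out of reach is approached as far as the arm can. A call with a number of a shift or a turn outside -1 to 1 is refused whole. A call with a gripper value outside its range is refused whole. The fingers move at their own pace and stop on an object; "force" is the grip in N (left out, the last holds). Time passes only in rows, so rows that do not move let the fingers close. It gives the time, the measured TCP pose, the force, the opening and the grip force at its end, in the units of the state.
- arm.read_state(): the state, without advancing time (a new reading comes with each control period).
- grab_frame(name): name is "side" or "top" or "wrist"; returns the picture (420x560x3 uint8, red, green, blue); there is no depth.
- camera_info(name): a dict with "fx", "fy", "cx", "cy" (pixels), "D" ([k1, k2, p1, p2, k3] as OpenCV has them; the pictures are not rectified), "T" (4x4, takes a point from camera to world coordinates); the wrist camera has in their place "hand_eye" (4x4, takes a point from camera to tool coordinates, whose origin is the TCP and whose axes are the flange's). Camera axes: x right, y up, looking along -z (the intrinsics and any distortion apply to the point x, -y, -z); pixel columns grow to the right and rows downward; lengths in m; the calibration is good to about 2 mm. A picture is of the moment at which its call begins: read the wrist's pose just before it. camera_info takes no time and is no camera call.
- arm.finish_job(): hands the job in; it is judged then, once.
Trained networks look in the newest picture that a camera, given by its name, has taken for a name from the list of things; names that differ only in an ending like _2 or _b are one class to them, and where a whole thing is asked for, a point or a joint stands for the part that bears it (a point fixed in the world has none). Each returns a list of dicts, best first, with "confidence" (0 to 1); they miss things now and then, are a little off and sometimes report something else, mostly with a low value. They report only what shows in the picture. A call takes as long as a camera call. They do not tell look-alikes from the thing itself.
- spot_in(target, camera): "rect" ([left, top, right, bottom] in pixels, round what is visible of it).
- masks_of(target, camera): "mask" (420x560 bool, what is visible of it) and "rect" ([left, top, right, bottom] in pixels, round what is visible of it).
The state is a dict: "clock": time; "joints": joint angles; "qvel": joint speeds; "joint_torque": joint torques, N m; "tool_pos": TCP position; "ee_rot": TCP orientation; "force": force on the tool from outside, world axes, zero at the start; "ft_torque": the same for the moment, N m; "width": finger opening in m; "gripper_force": force on a finger pad.
Only numpy, scipy, OpenCV 4.12 (cv2) and the standard library are available. Lean on these libraries where they do the work, as an engineer would, in place of code of your own. Each camera call takes 0.05 s, during which the arm holds its last target. There are 200 camera calls.

## Working session

There is one attempt and no reset: what is moved stays moved. The work goes in short steps, Python scripts to look and compute and a tool call to move; the robot and the scene stay as the last step left them, time stands still between calls to the robot, and variables do not carry over. Pictures are saved under pics/ and viewed, at most 10 in all, crops included, and the job is handed in when it is done.

Besides the shell and the picture viewer there is one more tool, called after "Call:" as name(argument=value, ...), one argument or row to a line, values as JSON. drive_tool: Moves the arm, as the interface text tells. Shifts and turns lie within -1 to 1; 1 stands for 300 mm of shift or 180 degrees of turn. Its arguments: {"type":"object","properties":{"steps":{"type":"array"},"force":{"type":"number"}},"required":["steps"]}

```bash
mkdir -p pics
cat > h.py <<'E'
import numpy as np, cv2
from cell import arm, grab_frame, camera_info, spot_in, masks_of
from scipy.spatial.transform import Rotation as R
def Tcam(n, st=None):
    c=camera_info(n)
    if 'T' in c and c['T'] is not None: return c,np.array(c['T'])
    st=st or arm.read_state(); q=st['ee_rot']; T=np.eye(4)
    T[:3,:3]=R.from_quat([q[1],q[2],q[3],q[0]]).as_matrix(); T[:3,3]=st['tool_pos']
    return c,T@np.array(c['hand_eye'])
def pix2w(n,uv,z,st=None):
    c,T=Tcam(n,st); K=np.array([[c['fx'],0,c['cx']],[0,c['fy'],c['cy']],[0,0,1.]])
    p=cv2.undistortPoints(np.array(uv,float).reshape(-1,1,2),K,np.array(c['D'],float)).reshape(-1,2)
    d=np.c_[p[:,0],-p[:,1],-np.ones(len(p))]@T[:3,:3].T; o=T[:3,3]
    return o+d*((z-o[2])/d[:,2])[:,None]
def w2pix(n,P,st=None):
    c,T=Tcam(n,st); K=np.array([[c['fx'],0,c['cx']],[0,c['fy'],c['cy']],[0,0,1.]])
    q=(np.atleast_2d(P)-T[:3,3])@T[:3,:3]; q=q*[1,-1,-1]
    return cv2.projectPoints(q,np.zeros(3),np.zeros(3),K,np.array(c['D'],float))[0].reshape(-1,2)
def save(n,im): cv2.imwrite('pics/'+n,im[...,::-1])
E
python3 - <<'E'
from h import *
st=arm.read_state(); print({k:np.round(v,3).tolist() for k,v in st.items()})
ims={n:grab_frame(n) for n in('side','top')}
save('a.png',ims['top']); save('b.png',ims['side'])
for n in('top','side'):
    print(n,np.round(Tcam(n)[1][:3,3],3))
    for t in('isolator','handle','tweezers','link_block','rest'):
        print(t,[(np.round(r['confidence'],2),np.round(r['rect']).tolist()) for r in spot_in(t,n)])
E
```

```text
{'clock': 0.0, 'joints': [1.065, 0.277, -0.028, 1.268, -0.0, 1.467], 'qvel': [0.0, -0.001, -0.0, -0.001, 0.002, 0.001], 'joint_torque': [0.001, -44.551, 29.52, 0.016, 0.0, -0.0], 'tool_pos': [0.245, 0.574, 0.23], 'ee_rot': [-0.0, 0.2, 0.98, -0.001], 'force': [-0.662, 0.652, -0.501], 'ft_torque': [-0.029, -0.088, -0.013], 'gripper_force': 0.0, 'width': 0.085}
top [ 0.329 -0.016  1.433]
isolator [(np.float64(0.65), [132.0, 203.0, 182.0, 227.0])]
handle [(np.float64(0.49), [130.0, 206.0, 171.0, 218.0]), (np.float64(0.47), [133.0, 204.0, 181.0, 230.0])]
tweezers [(np.float64(0.82), [171.0, 263.0, 191.0, 329.0]), (np.float64(0.68), [351.0, 184.0, 373.0, 246.0])]
link_block [(np.float64(0.82), [252.0, 108.0, 307.0, 186.0])]
rest [(np.float64(0.88), [340.0, 188.0, 375.0, 249.0])]
side [ 0.248 -0.954  0.658]
isolator [(np.float64(0.7), [233.0, 145.0, 252.0, 179.0]), (np.float64(0.25), [347.0, 324.0, 387.0, 351.0])]
handle []
tweezers [(np.float64(0.86), [147.0, 176.0, 200.0, 193.0]), (np.float64(0.82), [244.0, 243.0, 331.0, 266.0])]
link_block [(np.float64(0.63), [285.0, 186.0, 368.0, 232.0])]
rest [(np.float64(0.59), [246.0, 252.0, 316.0, 283.0]), (np.float64(0.25), [280.0, 110.0, 297.0, 151.0])]
```

Run:
```python
import cv2
a=cv2.imread('pics/a.png'); cv2.imwrite('pics/a2.png',cv2.resize(a[90:350,110:410],(800,600) if 0 else (692,600),interpolation=cv2.INTER_CUBIC))
```

```text
(no output)
```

View pics/a2.png

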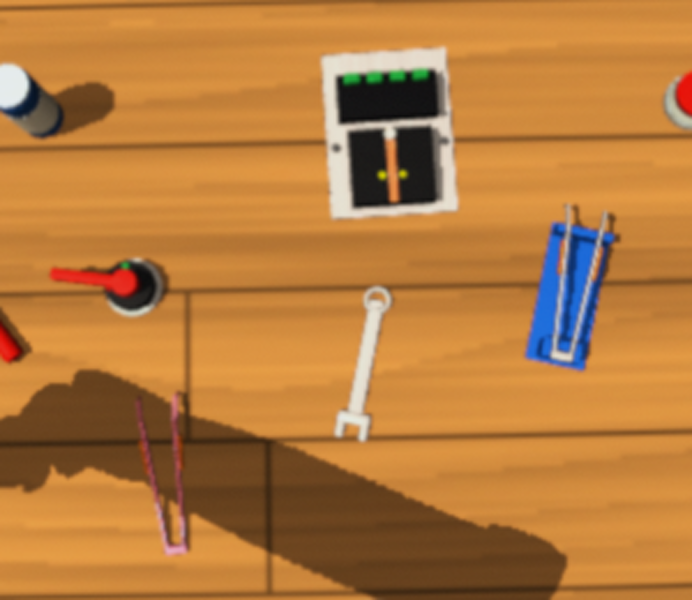

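View pics/b.png

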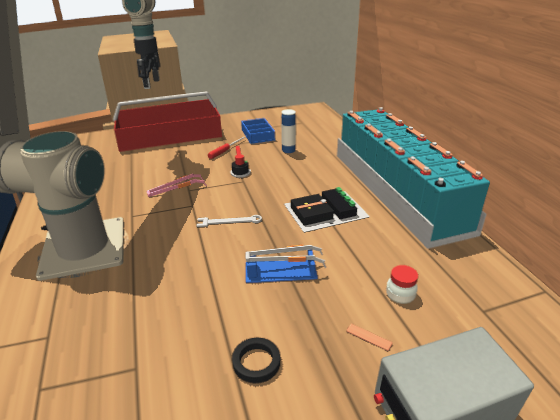

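The top view shows the red handle on the isolator, pointing left (+y), with its axis at full-frame (164,212) and its end at (133,208). The green dot is above it, at +x. There are two tweezers candidates: the pink pair at (180,295), lying on the bench, and the steel pair with orange pads at (360,215), on the blue rest. The steel pair on the rest fits the description.

Run:
```python
from h import *
im=cv2.imread('pics/a.png')[...,::-1].copy()
hsv=cv2.cvtColor(im,cv2.COLOR_RGB2HSV)
red=((hsv[...,0]<6)|(hsv[...,0]>174))&(hsv[...,1]>180)&(hsv[...,2]>110)
m=np.zeros_like(red); m[195:235,125:190]=red[195:235,125:190]
v,u=np.nonzero(m); P=pix2w('top',np.c_[u,v],0.062); c=P.mean(0)
U,S,Vt=np.linalg.svd(P[:,:2]-c[:2]); d=Vt[0]; s=(P[:,:2]-c[:2])@d
print('handle',len(u),c,d,s.min(),s.max(), u.min(),u.max())
f=lambda x,y:(x/2.307+110,y/2.307+90)
print('axis',pix2w('top',f(125,282),.062),'end',pix2w('top',f(54,273),.062))
print('iso disc', pix2w('top',f(132,286),.034))
print('dots',pix2w('top',[f(382,175),f(403,174)],.0306))
print('pads',pix2w('top',[f(563,262),f(597,264)],.055),'join',pix2w('top',f(562,356),.05),'tips',pix2w('top',[f(571,208),f(608,215)],.05))
yl=((hsv[...,0]>24)&(hsv[...,0]<34)&(hsv[...,1]>200)); yl[:140]=0;yl[190:]=0;yl[:,:250]=0;yl[:,310:]=0
n,l,s,ce=cv2.connectedComponentsWithStats(yl.astype('uint8'));print(s[1:],pix2w('top',ce[1:],.0306))
c=camera_info('wrist');print({k:np.round(x,3).tolist() for k,x in c.items()})
```

```text
handle 241 [0.48470415 0.29302155 0.062     ] [-0.1479767  -0.98899085] -0.058167545379697 0.038883109153310724 132 168
axis [[0.48049524 0.26547454 0.062     ]] end [[0.4923141  0.34640842 0.062     ]]
iso disc [[0.47878966 0.26308893 0.034     ]]
dots [[ 0.60347914 -0.02758652  0.0306    ]
 [ 0.60417652 -0.0520812   0.0306    ]]
pads [[ 0.4942738  -0.23087069  0.055     ]
 [ 0.49121627 -0.26949497  0.055     ]] join [[ 0.38798957 -0.22645668  0.05      ]] tips [[ 0.5570226  -0.24327369  0.05      ]
 [ 0.54808485 -0.28546205  0.05      ]]
[[274 164   3   4  11]
 [283 164   4   3  10]] [[ 0.60485203 -0.02629114  0.0306    ]
 [ 0.60535815 -0.05080151  0.0306    ]]
{'fx': 313.638, 'fy': 313.638, 'cx': 277.666, 'cy': 209.492, 'D': [-0.062, 0.0, 0.0, 0.0, 0.0], 'hand_eye': [[0.001, 0.958, 0.285, 0.072], [1.0, -0.001, -0.0, -0.001], [0.0, 0.285, -0.958, -0.143], [0.0, 0.0, 0.0, 1.0]]}
```

Call:
drive_tool(
  steps=[
    [-1,-0.115,-0.059,0,0,0,0],
    [-1,-0.115,-0.059,0,0,0,0],
    [-1,-0.115,-0.059,0,0,0,0],
    [-1,-0.115,-0.059,0,0,0,0],
    [-1,-0.115,-0.059,0,0,0,0],
    [-1,-0.115,-0.059,0,0,0,0],
    [-1,-0.115,-0.059,0,0,0,0],
    [-1,-0.115,-0.059,0,0,0,0],
    [-1,0,0,0,0,0,-0.041],
    [-1,0,0,0,0,0,-0.04],
    [-1,0,0,0,0,0,0],
  ],
  force=40,
)

```text
clock: 1.98
tool_pos: [0.4436, 0.3364, 0.2314]
ee_rot: [0.0, 0.075, 0.997, 0.0]
force: [-0.9, 0.5, -0.2]
width: 0.0002
gripper_force: 0.0
```

Run:
```python
from h import *
st=arm.read_state(); im=grab_frame('wrist'); save('w1.png',im)
print(w2pix('wrist',[[.4805,.264,.062],[.4923,.3464,.062],[.4436,.3364,.042]],st))
```

```text
[[216.3479673  233.54109415]
 [294.40604984 233.09193694]
 [278.30213709 186.09166091]]
```

View pics/w1.png

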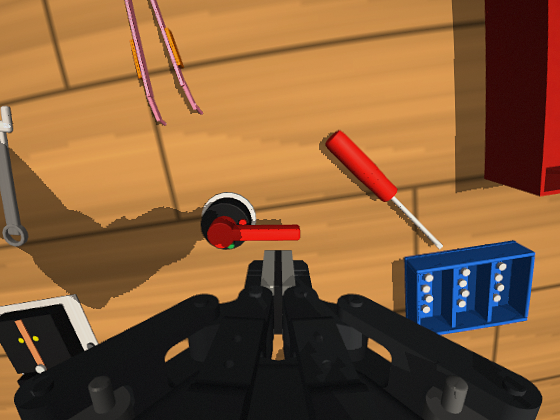

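Call:
drive_tool(
  steps=[
    [-1,0,0,0.158,0,0,0],
    [-1,0,0,0.158,0,0,0],
    [-1,0,0,0.158,0,0,0],
    [-1,0,0,0.157,0,0,0],
    [-1,-0.04,0,0,0,0,0],
    [-1,-0.04,0,0,0,0,0],
    [-1,-0.0307,0.0062,0,0,0,0.0444],
    [-1,-0.0307,0.0062,0,0,0,0.0444],
    [-1,-0.0307,0.0062,0,0,0,0.0444],
    [-1,-0.0307,0.0062,0,0,0,0.0444],
    [-1,-0.0307,0.0062,0,0,0,0.0444],
    [-1,-0.0307,0.0062,0,0,0,0.0444],
    [-1,-0.0307,0.0062,0,0,0,0.0444],
    [-1,-0.0307,0.0062,0,0,0,0.0444],
    [-1,0,0,0,0,0,0],
  ],
)

```text
clock: 3.9
tool_pos: [0.5355, 0.3034, 0.0452]
ee_rot: [0.002, 0.591, 0.807, 0.003]
force: [0.4, -0.5, 0.1]
width: -0.0003
gripper_force: 0.0
```

```bash
cat >> h.py <<'E'
def handle():
    im=grab_frame('top'); st=arm.read_state(); hsv=cv2.cvtColor(im,cv2.COLOR_RGB2HSV)
    red=((hsv[...,0]<6)|(hsv[...,0]>174))&(hsv[...,1]>180)&(hsv[...,2]>110)
    m=np.zeros_like(red); m[170:235,125:190]=red[170:235,125:190]
    v,u=np.nonzero(m); P=pix2w('top',np.c_[u,v],0.062)[:,:2]-[.4805,.264]
    r=np.hypot(*P.T); k=(r>.03)&(r<.095); c=P[k].mean(0)
    print('handle deg',k.sum(),np.degrees(np.arctan2(c[1],c[0])),'F',np.round(st['force'],1),np.round(st['tool_pos'],4))
    save('hn.png',cv2.resize(im[150:250,110:210],(600,600),interpolation=cv2.INTER_CUBIC))
E
python3 -c "
from h import *
handle()"
```

```text
handle deg 77 19.71496305842684 F [ 1.3 -0.1  0. ] [0.5346 0.3033 0.0447]
```

View pics/hn.png

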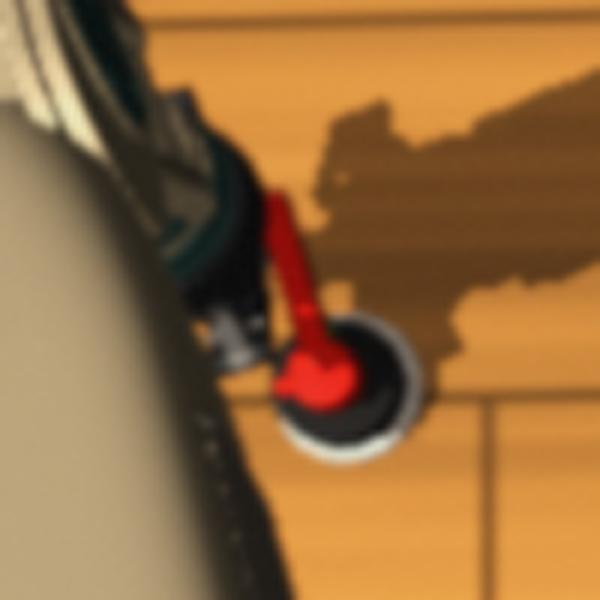

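Call:
drive_tool(
  steps=[
    [-1,-0.0153,0.0037,0,0,0,0.0222],
    [-1,-0.0153,0.0037,0,0,0,0.0222],
    [-1,-0.0153,0.0037,0,0,0,0.0222],
    [-1,0,0,0,0,0,0],
  ],
)

```text
clock: 4.45
tool_pos: [0.5392, 0.2941, 0.044]
ee_rot: [-0.002, 0.671, 0.742, 0.004]
force: [-0.7, 8.6, 0.4]
width: 0.0001
gripper_force: 4.2
```

Call:
drive_tool(
  steps=[
    [-1,-0.0153,0.0037,0,0,0,0.0222],
    [-1,0,0,0,0,0,0],
  ],
)

```text
clock: 4.7
tool_pos: [0.54, 0.294, 0.0442]
ee_rot: [-0.007, 0.695, 0.719, 0.007]
force: [-2.8, 18.7, -1.8]
width: -0.0
gripper_force: 9.5
```

Call:
drive_tool(
  steps=[
    [-1,-0.0153,0.0037,0,0,0,0.0222],
    [-1,0,0,0,0,0,0],
  ],
)

```text
clock: 4.95
tool_pos: [0.5409, 0.2939, 0.0444]
ee_rot: [-0.011, 0.719, 0.695, 0.01]
force: [-4.7, 29.7, -3.6]
width: 0.0002
gripper_force: 14.8
```

Call:
drive_tool(
  steps=[
    [-1,0.1,0,0,0,0,0],
    [-1,0,0,-0.15,0,0,0],
    [-1,0,0,-0.15,0,0,0],
    [-1,0,0,-0.15,0,0,0],
    [0.4,0,0,-0.15,0,0,0],
    [0.4,0,0,0,0,0,0],
  ],
)

```text
clock: 5.7
tool_pos: [0.5458, 0.3127, 0.2288]
ee_rot: [0.002, 0.721, 0.693, 0.005]
force: [-0.8, 1.1, 0.2]
width: 0.0359
gripper_force: 0.0
```

```bash
python3 -c "
from h import *
handle(); st=arm.read_state();print(st['clock'],st['tool_pos'],st['ee_rot'],st['joints'],st['force'],st['width'])
im=grab_frame('wrist');save('w2.png',im);print(w2pix('wrist',[[.4805,.264,.062]],st))"
```

```text
handle deg 99 11.00660314582221 F [-0.6  0.2 -1.1] [0.5442 0.3121 0.2259]
5.75 [0.54421532 0.31206458 0.22589662] [0.00130423 0.72123744 0.69267925 0.00321145] [ 4.17773755e-01  2.78481719e-01 -3.51673570e-02  1.25021996e+00
 -2.65723848e-04  2.02895952e+00] [-0.57823478  0.20633552 -1.104149  ] 0.043146107330830095
[[217.77753183 238.52285108]]
```

View pics/w2.png

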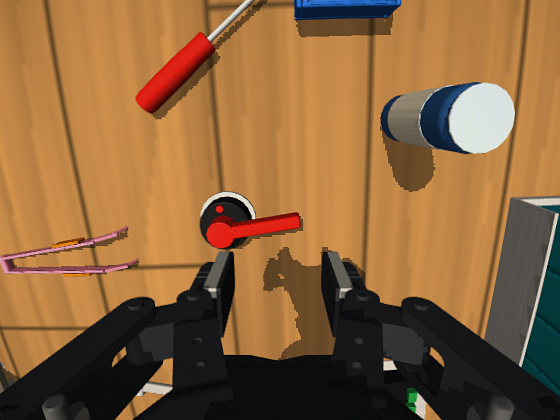

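Call:
drive_tool(
  steps=[
    [0.53,-0.168,-0.022,0,0,0,0],
    [0.53,-0.168,-0.022,0,0,0,0],
    [0.53,-0.168,-0.022,0,0,0,0],
    [0.53,-0.168,-0.022,0,0,0,0],
    [0.53,-0.168,-0.022,0,0,0,0],
    [0.53,-0.168,-0.022,0,0,0,0],
    [0.53,-0.168,-0.022,0,0,0,0],
    [0.53,-0.168,-0.022,0,0,0,0],
    [0.53,-0.168,-0.022,0,0,0,0],
    [0.53,-0.168,-0.022,0,0,0,0],
    [0.53,-0.168,-0.022,0,0,0,0],
    [0.53,0,0,0,0,0,0.056],
    [0.53,0,0,0,0,0,0.056],
    [0.53,0,0,0,0,0,0.056],
    [0.53,0,0,0,0,0,0.056],
    [0.53,0,0,0,0,0,0.056],
    [0.53,0,0,0,0,0,0.056],
    [0.53,0,0,0,0,0,0.056],
    [0.53,0,0,0,0,0,0.056],
    [0.53,0,0,0,0,0,0.056],
  ],
)

```text
clock: 8.3
tool_pos: [0.4454, -0.239, 0.2203]
ee_rot: [-0.001, 1.0, -0.03, -0.001]
force: [0.0, 0.5, -0.8]
width: 0.0652
gripper_force: 0.0
```

Call:
drive_tool(
  steps=[
    [0.53,0,0,0,0,0,0.056],
    [0.53,0,0,0,0,0,0],
    [0.53,0,0,0,0,0,0],
  ],
)

```text
clock: 8.68
tool_pos: [0.4459, -0.2394, 0.2212]
ee_rot: [-0.0, 0.994, -0.114, -0.001]
force: [-0.3, -0.7, -0.0]
width: 0.0652
gripper_force: 0.0
```

```bash
python3 -c "
from h import *
handle(); st=arm.read_state();print(st['clock'],st['tool_pos'],st['ee_rot'],st['joints'],st['force'],st['width'])
im=grab_frame('wrist');save('w3.png',im);print(w2pix('wrist',[[.493,-.25,.05]],st))
for t in('tweezers','rest'):print(t,[(r['confidence'],r['rect']) for r in spot_in(t,'wrist')])"
```

```text
handle deg 100 10.950871758611829 F [-0.1  0.3  0.6] [ 0.446  -0.2395  0.2214]
8.725 [ 0.44604341 -0.23949481  0.22139575] [-2.62719937e-04  9.93483751e-01 -1.13972166e-01 -5.60107239e-04] [-6.20454837e-01  7.26131887e-02 -2.92803738e-01  1.20661389e+00
 -8.36405030e-05  2.74957864e+00] [-0.06389655  0.31317746  0.59403287] 0.06544515396216088
[[276.58304167 142.43186592]]
tweezers [(0.93, [249.1, 70.5, 301.3, 249.9]), (0.67, [1.2, 354.4, 13.6, 384.7])]
rest [(0.79, [245.3, 89.0, 311.1, 243.6]), (0.71, [0.0, 0.0, 144.2, 139.4]), (0.33, [246.3, 68.4, 302.8, 248.9])]
```

View pics/w3.png

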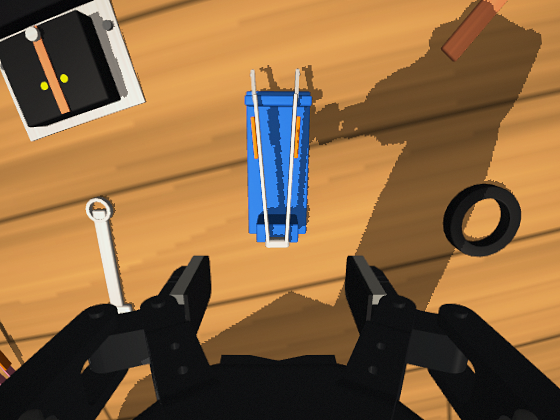

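The close view confirms the target: steel arms with orange pads on the blue rest. The pads are at (256,138) and (297,137), the joined end at (277,246) and the tips at (253,71) and (297,71). The pink pair is elsewhere, so this is the one meant. Both yellow dots are also visible, at (44,86) and (64,78).

Run:
```python
from h import *
st=arm.read_state(); im=cv2.imread('pics/w3.png')[...,::-1].copy(); hsv=cv2.cvtColor(im,cv2.COLOR_RGB2HSV)
def comps(lo,hi,box,z,mn):
    m=cv2.inRange(hsv,lo,hi); k=np.zeros_like(m); a,b,c,d=box; k[b:d,a:c]=m[b:d,a:c]
    n,l,s,ce=cv2.connectedComponentsWithStats(k)
    for i in range(1,n):
        if s[i,4]>=mn: print(s[i],np.round(ce[i],1),np.round(pix2w('wrist',ce[i],z,st),4))
print('orange');comps((8,170,120),(22,255,255),(245,105,310,170),.05,20)
print('yellow');comps((25,180,150),(35,255,255),(30,65,80,100),.0306,5)
print('pads uv',pix2w('wrist',[[256,138],[297,137]],.0565,st)[:, :2])
J=pix2w('wrist',[[277,246]],.05,st)[0,:2]; t=pix2w('wrist',[[253,71],[297,71]],.05,st)[:,:2]
print(J,t,t.mean(0)-J, np.linalg.norm(t.mean(0)-J),np.degrees(np.arctan2(*(t.mean(0)-J)[::-1])))
b=pix2w('wrist',[[247,93],[310,98],[249,232],[307,233]],[.044,.044,.006,.006][0],st)[:,:2];print(b)
```

```text
orange
[245 106   1  22  22] [245.  116.5] [[ 0.5245 -0.2262  0.05  ]]
[251 117   7  42 146] [254.2 136.8] [[ 0.5037 -0.2302  0.05  ]]
[294 117   6  41 154] [296.6 136.8] [[ 0.4943 -0.2708  0.05  ]]
[246 150   1  20  20] [246.  159.5] [[ 0.484  -0.2167  0.05  ]]
yellow
[60 74  8  9 52] [63.6 78. ] [[ 0.6077 -0.0519  0.0306]]
[41 82  7  8 46] [43.9 85.5] [[ 0.6067 -0.028   0.0306]]
pads uv [[ 0.50247628 -0.23209761]
 [ 0.49443241 -0.27078588]]
[ 0.38590831 -0.22565157] [[ 0.56291335 -0.24388509]
 [ 0.55354415 -0.2840387 ]] [ 0.17232044 -0.03831032] 0.17652766329966366 -12.534159812137506
[[ 0.54563999 -0.23306193]
 [ 0.52723422 -0.29162908]
 [ 0.40640107 -0.1990761 ]
 [ 0.39090549 -0.26043582]]
```

Call:
drive_tool(
  steps=[
    [0.53,0.059,-0.001,0,0,0,-0.002],
    [0.53,0.059,-0.001,0,0,0,-0.002],
    [0.53,0.059,-0.001,0,0,0,0],
    [0.53,0,0,0.16,0,0,0],
    [0.53,0,0,0.16,0,0,0],
    [0.53,0,0,0.16,0,0,0],
    [0.53,0,0,0.1,0,0,0],
    [0.53,0,0,0.06,0,0,0],
    [0.53,0,0,0,0,0,0],
    [0.53,0,0,0,0,0,0],
  ],
)

```text
clock: 10.12
tool_pos: [0.4998, -0.2515, 0.0313]
ee_rot: [0.001, 0.994, -0.109, 0.001]
force: [-0.3, 0.3, -0.1]
width: 0.0652
gripper_force: 0.0
```

```bash
python3 -c "
from h import *
st=arm.read_state();print(st['clock'],st['tool_pos'],st['ee_rot'],st['force'],st['width'])
im=grab_frame('wrist');save('w4.png',im);s=grab_frame('side')
save('c4.png',np.hstack([im[:,100:460],cv2.resize(s[215:305,220:340],(440,330))[:330] if 0 else cv2.resize(s[200:300,230:335],(440,420),interpolation=cv2.INTER_CUBIC)]))"
```

```text
10.125 [ 0.49984998 -0.25150993  0.03130595] [ 5.89564816e-04  9.94066136e-01 -1.08769624e-01  1.15717002e-03] [-0.25344356  0.30634344 -0.06753332] 0.06519737386449612
```

View pics/c4.png

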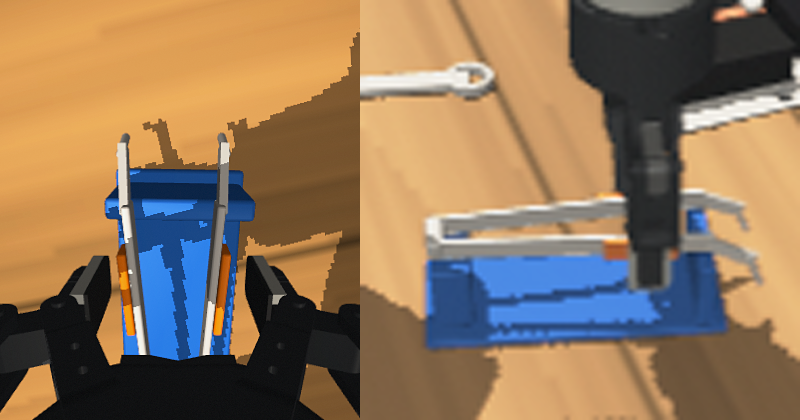

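The fingers straddle the orange pads, at about (122,290) and (220,290) in the left half, with clear space on both sides. The side view suggests the fingers may sit slightly forward of the pad centre, so I'll measure that.

Run:
```python
from h import *
st=arm.read_state(); im=cv2.imread('pics/w4.png')[...,::-1].copy(); hsv=cv2.cvtColor(im,cv2.COLOR_RGB2HSV)
m=cv2.inRange(hsv,(8,170,80),(22,255,255)); m[:235]=0;m[345:]=0;m[:,:205]=0;m[:,350:]=0
n,l,s,ce=cv2.connectedComponentsWithStats(m)
T=Tcam('wrist',st)[1]
c=camera_info('wrist'); Tt=T@np.linalg.inv(np.array(c['hand_eye']))
for i in range(1,n):
    if s[i,4]>15:
        b=s[i]; e=[[ce[i][0],b[1]],[ce[i][0],b[1]+b[3]]]
        P=pix2w('wrist',e,.0565,st); Q=(np.c_[P,np.ones(2)]@np.linalg.inv(Tt).T)[:,:2]
        print(b,np.round(Q*1000,1))
tips=pix2w('wrist',[[226,138],[322,138]],.045,st); print(np.round((np.c_[tips,np.ones(2)]@np.linalg.inv(Tt).T)*1000,1))
```

```text
[216 244  19  91 808] [[ 22.3 -20.7]
 [-22.  -23. ]]
[313 244  18  91 788] [[ 22.3  18.6]
 [-22.   20.5]]
[[  63.8  -20.4  -13.1 1000. ]
 [  63.8   18.7  -13.1 1000. ]]
```

Call:
drive_tool(
  steps=[
    [0.2,0,-0.004,0,0,0,0],
    [0.08,0,0,0,0,0,0],
    [0.0,0,0,0,0,0,0],
    [-0.1,0,0,0,0,0,0],
    [-0.18,0,0,0,0,0,0],
    [-0.23,0,0,0,0,0,0],
    [-0.23,0,0,0,0,0,0],
    [-0.23,0,0,0,0,0,0],
  ],
  force=30,
)

```text
clock: 11.22
tool_pos: [0.5, -0.2505, 0.0317]
ee_rot: [0.001, 0.994, -0.109, 0.001]
force: [-0.5, 0.1, 8.5]
width: 0.0331
gripper_force: 9.3
```

Call:
drive_tool(
  steps=[
    [-0.23,0,0,-0.01,0,0,0],
    [-0.23,0,0,-0.02,0,0,0],
    [-0.23,0,0,-0.06,0,0,0],
    [-0.23,0,0,-0.1,0,0,0],
    [-0.23,0,0,-0.1,0,0,0],
    [-0.23,0,0,0,0,0,0],
    [-0.23,0,0,0,0,0,0],
  ],
)

```text
clock: 12.1
tool_pos: [0.4983, -0.2493, 0.1168]
ee_rot: [-0.0, 0.994, -0.109, -0.0]
force: [-1.1, 0.5, -0.9]
width: 0.0332
gripper_force: 6.9
```

```bash
python3 -c "
from h import *
st=arm.read_state();print({k:np.round(v,3).tolist() for k,v in st.items()})
im=grab_frame('wrist');save('w5.png',im);s=grab_frame('side');save('s5.png',s)
save('c5.png',np.hstack([im[:,100:460],cv2.resize(s[160:290,230:366],(440,420),interpolation=cv2.INTER_CUBIC)]))"
```

```text
{'clock': 12.1, 'joints': [-0.58, 0.244, -0.323, 1.003, -0.0, 2.78], 'qvel': [0.0, 0.016, -0.022, -0.0, -0.0, -0.001], 'joint_torque': [-0.008, -41.051, 27.524, -0.073, -0.001, -0.0], 'tool_pos': [0.498, -0.249, 0.117], 'ee_rot': [-0.0, 0.994, -0.109, -0.0], 'force': [-1.128, 0.508, -0.937], 'ft_torque': [0.02, -0.003, 0.008], 'gripper_force': 6.943, 'width': 0.033}
```

View pics/c5.png

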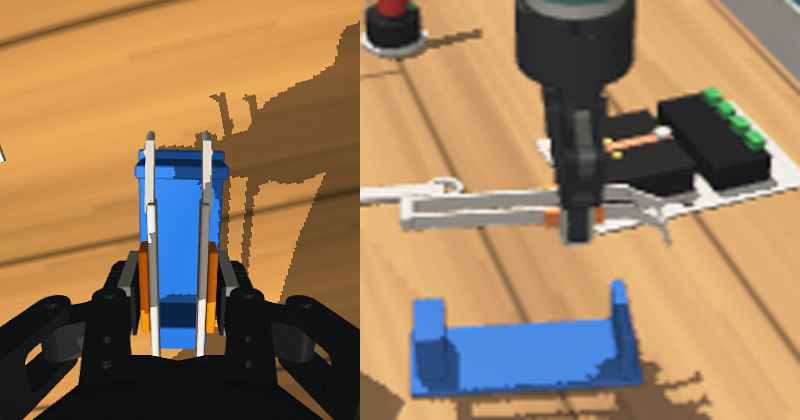

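The tweezers are lifted: both pads are held, and the rest is left empty below. Next I'll carry them over to the link block and turn them to its yaw.

Call:
drive_tool(
  steps=[
    [-0.25,0,-0.06,0,0,0,0],
    [-0.25,-0.002,-0.12,0,0,0,0],
    [-0.25,-0.002,-0.12,0,0,0,0],
    [-0.25,-0.002,-0.12,0,0,0,0],
    [-0.25,-0.002,-0.12,0,0,0,0],
    [-0.25,-0.002,-0.12,0,0,0,0],
    [-0.25,0,-0.047,0,0,0,0],
    [-0.25,0,0,0,0,0,-0.027],
    [-0.25,0,0,0,0,0,-0.027],
    [-0.25,0,0,0,0,0,-0.027],
    [-0.25,0,0,0,0,0,0],
    [-0.25,0,0,0,0,0,0],
  ],
)

```text
clock: 13.7
tool_pos: [0.54, -0.0478, 0.1167]
ee_rot: [-0.002, 1.0, 0.022, 0.0]
force: [0.2, 0.4, -1.4]
width: 0.0322
gripper_force: 7.5
```

```bash
cat > m.py <<'E'
from h import *
import sys
n=sys.argv[1]
st=arm.read_state(); im=grab_frame('wrist'); save(n+'.png',im); s=grab_frame('side'); save(n+'s.png',s)
print({k:np.round(st[k],4).tolist() for k in('clock','tool_pos','ee_rot','force','width','gripper_force','joints')})
hsv=cv2.cvtColor(im,cv2.COLOR_RGB2HSV); m=cv2.inRange(hsv,(25,170,120),(35,255,255))
k,l,q,ce=cv2.connectedComponentsWithStats(m); D=[]
for i in range(1,k):
    if q[i,4]>20:
        P=pix2w('wrist',ce[i],.0306,st)[0]; print('yellow',q[i],np.round(ce[i],1),np.round(P,4)); D.append(P)
T=Tcam('wrist',st)[1]@np.linalg.inv(np.array(camera_info('wrist')['hand_eye']))
tp=lambda p:(np.r_[p,1]@np.linalg.inv(T).T)[:3]*1000
for d in D: print('dot in tool mm',np.round(tp(d),1))
exp=[(T@np.array([.065,y,.0115,1]))[:3] for y in(-.012,.012)]
print('expected tips px',np.round(w2pix('wrist',exp,st),1), 'world',np.round(exp,4))
print('side px: tips',np.round(w2pix('side',exp),1),'end',np.round(w2pix('side',(T@np.array([-.116,0,-.0185,1]))[:3]),1))
for r in spot_in('tweezers','side'): print(r)
for r in spot_in('tip_left','wrist'): print(r)
c=im[:, 100:460]; save(n+'c.png',np.hstack([c,cv2.resize(s[150:255,240:350],(440,420),interpolation=cv2.INTER_CUBIC)]))
E
python3 m.py w6
```

```text
{'clock': 13.7, 'tool_pos': [0.54, -0.0478, 0.1167], 'ee_rot': [-0.0023, 0.9998, 0.022, 0.0002], 'force': [0.1596, 0.3595, -1.4193], 'width': 0.0322, 'gripper_force': 7.4907, 'joints': [-0.21, 0.2195, -0.356, 0.996, 0.0046, 2.8876]}
yellow [248 120  12  12 110] [253.4 125.2] [ 0.6058 -0.0279  0.0306]
yellow [282 120  11  12 109] [287.2 125.3] [ 0.6068 -0.0519  0.0306]
dot in tool mm [ 66.5 -16.6  86.2]
dot in tool mm [66.4  7.4 86.1]
expected tips px [[251.5 131.9]
 [301.4 131.9]] world [[ 0.6045 -0.0329  0.1053]
 [ 0.6055 -0.0569  0.1052]]
side px: tips [[306.6 180.8]
 [310.2 185. ]] end [[242.5 185.7]]
{'rect': [147.6, 178.2, 205.8, 198.8], 'confidence': 0.94}
{'rect': [241.1, 171.9, 311.5, 188.9], 'confidence': 0.85}
{'rect': [238.6, 131.2, 261.1, 359.0], 'confidence': 0.68}
```

View pics/w6c.png

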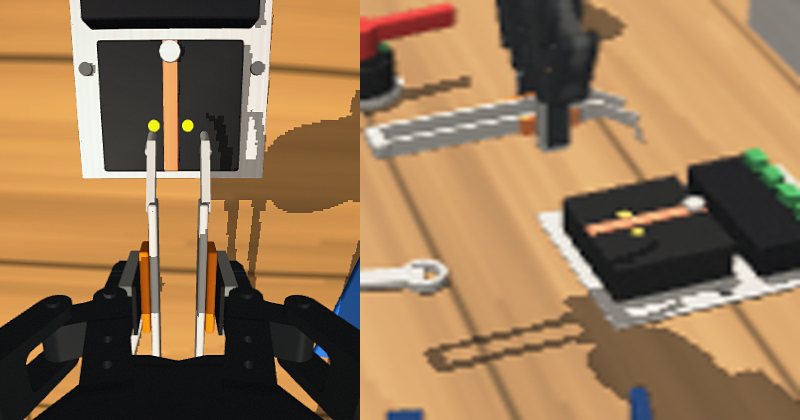

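Run:
```python
import cv2
im=cv2.imread('pics/w6.png'); g=cv2.cvtColor(im,cv2.COLOR_BGR2GRAY)
for r in range(126,160,2): print(r,g[r,240:266].tolist(),'|',g[r,294:320].tolist())
```

```text
126 [55, 56, 56, 56, 55, 56, 54, 44, 215, 224, 219, 219, 218, 219, 219, 218, 218, 220, 226, 156, 64, 51, 48, 99, 182, 189] | [48, 46, 47, 46, 46, 47, 46, 47, 45, 46, 46, 47, 46, 46, 45, 44, 46, 46, 44, 45, 22, 23, 24, 20, 23, 24]
128 [57, 56, 56, 55, 56, 56, 54, 48, 103, 217, 224, 220, 219, 219, 219, 220, 220, 224, 210, 109, 48, 52, 48, 97, 183, 190] | [45, 47, 46, 47, 46, 49, 48, 47, 46, 46, 46, 45, 47, 45, 46, 44, 45, 43, 45, 46, 21, 23, 25, 24, 23, 22]
130 [57, 56, 58, 56, 56, 55, 55, 54, 49, 86, 155, 189, 213, 212, 223, 228, 209, 128, 61, 49, 54, 54, 47, 82, 183, 189] | [47, 48, 47, 47, 48, 48, 45, 46, 40, 43, 44, 41, 42, 44, 46, 44, 45, 44, 44, 45, 39, 38, 40, 22, 23, 23]
132 [56, 55, 57, 57, 58, 57, 56, 53, 61, 111, 126, 118, 102, 89, 90, 64, 49, 50, 52, 54, 54, 53, 47, 69, 182, 190] | [49, 48, 48, 46, 46, 45, 38, 138, 138, 127, 117, 106, 81, 56, 43, 44, 46, 45, 44, 44, 44, 44, 46, 19, 25, 22]
134 [58, 58, 55, 58, 57, 56, 54, 50, 117, 133, 125, 114, 101, 88, 80, 75, 62, 54, 54, 55, 54, 53, 51, 63, 181, 191] | [46, 48, 47, 47, 45, 40, 122, 133, 131, 127, 119, 106, 90, 82, 53, 43
[... 2174 characters left out ...]
6, 56, 50, 118, 219, 227, 222, 222, 222, 222, 222, 223, 230, 144, 67, 53, 54, 54, 54, 53, 52, 41, 181, 189] | [48, 48, 46, 47, 45, 39, 100, 194, 224, 223, 222, 221, 222, 222, 225, 212, 127, 52, 41, 43, 44, 43, 42, 43, 43, 44]
156 [56, 54, 55, 56, 55, 50, 83, 211, 225, 222, 222, 221, 221, 224, 231, 125, 56, 55, 53, 54, 55, 53, 52, 40, 181, 189] | [47, 47, 46, 46, 46, 38, 101, 195, 224, 223, 222, 222, 221, 223, 227, 192, 62, 36, 43, 43, 43, 43, 43, 43, 43, 42]
158 [58, 56, 56, 56, 54, 48, 123, 216, 224, 222, 221, 222, 221, 223, 232, 122, 56, 54, 53, 54, 54, 53, 51, 42, 181, 189] | [47, 48, 45, 46, 44, 40, 100, 165, 224, 223, 222, 222, 221, 223, 226, 192, 61, 39, 43, 42, 44, 43, 41, 42, 43, 43]
```

Call:
drive_tool(
  steps=[
    [-0.256,0.01,-0.017,0,0,0,0],
    [-0.256,0,0,0.06,0,0,0],
    [-0.256,0,0,0.07,0,0,0],
    [-0.256,0,0,0.05,0,0,0],
    [-0.256,0,0,0,0,0,0],
    [-0.256,0,0,0,0,0,0],
  ],
)

```text
clock: 14.65
tool_pos: [0.5438, -0.0423, 0.0636]
ee_rot: [-0.002, 1.0, 0.023, 0.001]
force: [-0.3, 0.1, -0.0]
width: 0.0317
gripper_force: 7.7
```

```bash
python3 m.py w7
python3 - <<'E'
import cv2
im=cv2.imread('pics/w7.png'); g=cv2.cvtColor(im,cv2.COLOR_BGR2GRAY)
for r in range(112,146,3): print(r,g[r,236:270].tolist(),'|',g[r,286:320].tolist())
E
```

```text
{'clock': 14.65, 'tool_pos': [0.5438, -0.0423, 0.0636], 'ee_rot': [-0.0022, 0.9997, 0.0228, 0.001], 'force': [-0.3092, 0.1331, -0.0387], 'width': 0.0317, 'gripper_force': 7.6975, 'joints': [-0.1987, 0.2821, -0.4038, 0.8839, 0.0047, 2.8972]}
yellow [250 128  14  15 104] [258.3 134.2] [ 0.6062 -0.0293  0.0306]
yellow [295 128  11  15  74] [298.3 132.7] [ 0.608  -0.0512  0.0306]
dot in tool mm [ 62.9 -10.   33.1]
dot in tool mm [63.7 11.9 33. ]
expected tips px [[251.5 131.9]
 [301.4 131.9]] world [[ 0.6082 -0.0273  0.0523]
 [ 0.6093 -0.0513  0.0521]]
side px: tips [[306.8 196.4]
 [310.3 200.7]] end [[244.7 202.3]]
{'rect': [146.6, 176.2, 203.4, 196.5], 'confidence': 0.78}
{'rect': [244.3, 187.7, 310.8, 204.8], 'confidence': 0.57}
{'rect': [239.1, 133.4, 259.9, 354.5], 'confidence': 0.89}
112 [55, 54, 53, 54, 55, 53, 53, 53, 54, 54, 55, 53, 54, 53, 52, 54, 53, 53, 53, 53, 55, 53, 54, 53, 52, 54, 51, 52, 53, 53, 52, 48, 68, 182] | [190, 75, 17, 50, 52, 53, 50, 49, 50, 49, 51, 50, 51, 50, 49, 49, 48, 50, 50, 50, 48, 49, 48, 48, 48, 49, 48, 48, 47, 47, 46, 48, 49, 46]
115 [55, 54, 52, 55, 
[... 2520 characters left out ...]
 226, 136, 128, 131, 129, 123, 92, 83, 81, 73, 45, 47, 49, 48, 48, 48, 47, 48, 48, 49, 47]
142 [56, 56, 56, 56, 57, 57, 56, 57, 56, 54, 57, 191, 228, 228, 228, 228, 228, 228, 230, 204, 187, 180, 183, 144, 94, 57, 52, 52, 55, 55, 55, 53, 32, 180] | [111, 39, 19, 22, 23, 23, 23, 21, 18, 26, 52, 79, 115, 211, 185, 229, 228, 227, 227, 228, 228, 230, 239, 109, 46, 47, 49, 47, 49, 48, 47, 46, 47, 47]
145 [58, 58, 56, 58, 58, 57, 57, 57, 56, 51, 126, 198, 225, 227, 226, 226, 226, 227, 230, 208, 108, 52, 53, 55, 55, 56, 56, 55, 55, 55, 54, 53, 44, 180] | [111, 39, 20, 22, 24, 24, 23, 24, 23, 23, 23, 23, 18, 53, 137, 230, 228, 226, 225, 226, 227, 227, 236, 128, 54, 46, 48, 48, 48, 47, 47, 48, 48, 48]
```

Run:
```python
from h import *
st=arm.read_state();T=Tcam('wrist',st)[1]@np.linalg.inv(np.array(camera_info('wrist')['hand_eye']))
f=lambda uv,z:np.round((np.c_[pix2w('wrist',uv,z,st),np.ones(2)]@np.linalg.inv(T).T)[:,:3]*1000,1)
print('dots',f([[256.2,135],[300.4,135]],.0306)); print('tips',f([[252.2,135.3],[303.5,135.3]],st['tool_pos'][2]-.0117)); print('tip front edge',f([[252.2,131.5],[303.5,131.5]],st['tool_pos'][2]-.0117))
```

```text
dots [[ 62.4 -11.2  33.5]
 [ 62.4  13.1  33.4]]
tips [[ 63.4 -11.7  11.9]
 [ 63.4  13.1  11.8]]
tip front edge [[ 65.2 -11.7  11.9]
 [ 65.2  13.   11.8]]
```

Call:
drive_tool(
  steps=[
    [-0.254,-0.003,0.001,0.02,0,0,0],
    [-0.254,0,0,0.02,0,0,0],
    [-0.254,0,0,0.014,0,0,0],
    [-0.254,0,0,0,0,0,0],
    [-0.254,0,0,0,0,0,0],
    [-0.254,0,0,0,0,0,0],
  ],
)

```text
clock: 15.6
tool_pos: [0.5425, -0.0425, 0.047]
ee_rot: [-0.002, 1.0, 0.023, 0.001]
force: [-0.3, 0.5, -0.5]
width: 0.0315
gripper_force: 7.7
```

```bash
python3 m.py w8
python3 - <<'E'
import cv2,numpy as np
a=cv2.imread('pics/w8.png')[100:190,220:340]; s=cv2.imread('pics/w8s.png')[165:230,285:365]
cv2.imwrite('pics/f8.png',np.hstack([cv2.resize(a,(400,300),interpolation=cv2.INTER_CUBIC),cv2.resize(s,(370,300),interpolation=cv2.INTER_CUBIC)]))
E
```

```text
{'clock': 15.6, 'tool_pos': [0.5425, -0.0425, 0.047], 'ee_rot': [-0.0022, 0.9997, 0.0228, 0.0007], 'force': [-0.3122, 0.4584, -0.5261], 'width': 0.0315, 'gripper_force': 7.6961, 'joints': [-0.1996, 0.3008, -0.4206, 0.8489, 0.0047, 2.8963]}
yellow [245 126  16  16 108] [252.8 132.2] [ 0.6066 -0.0278  0.0306]
yellow [294 126  14  17 112] [298.6 132.5] [ 0.6075 -0.0505  0.0306]
dot in tool mm [ 64.6 -11.8  16.6]
dot in tool mm [64.5 11.  16.5]
expected tips px [[251.5 131.9]
 [301.4 131.9]] world [[ 0.6069 -0.0275  0.0357]
 [ 0.608  -0.0515  0.0356]]
side px: tips [[306.3 201.6]
 [309.8 205.9]] end [[244.6 207.7]]
{'rect': [147.7, 174.8, 206.4, 195.8], 'confidence': 0.84}
{'rect': [243.0, 189.1, 310.2, 211.3], 'confidence': 0.69}
{'rect': [236.8, 129.0, 262.1, 358.3], 'confidence': 0.95}
```

View pics/f8.png

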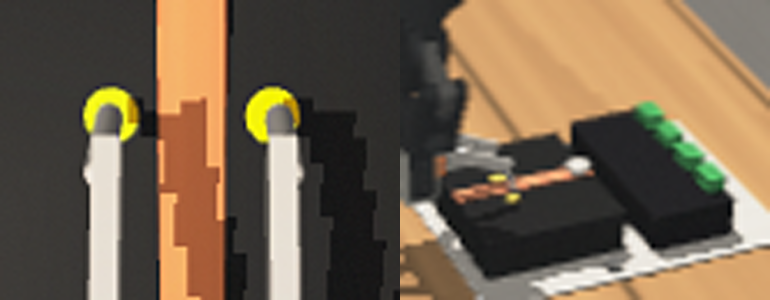

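Run:
```python
import cv2
im=cv2.imread('pics/w8.png')
for r in range(124,146,2): print(r,im[r,242:266,2].tolist(),'|',im[r,290:316,2].tolist())
print('sat')
import numpy as np
h=cv2.cvtColor(im,cv2.COLOR_BGR2HSV)[...,1]
for r in range(124,146,2): print(r,h[r,242:266].tolist(),'|',h[r,290:316].tolist())
```

```text
124 [56, 58, 58, 57, 58, 57, 57, 56, 56, 55, 55, 55, 54, 55, 56, 55, 56, 56, 56, 56, 55, 55, 57, 53] | [51, 52, 53, 52, 51, 51, 51, 50, 50, 50, 49, 47, 48, 46, 47, 49, 49, 49, 49, 48, 47, 49, 50, 49, 48, 46]
126 [56, 56, 56, 56, 54, 53, 49, 43, 113, 129, 166, 180, 182, 120, 57, 48, 54, 54, 56, 56, 56, 57, 56, 53] | [52, 51, 51, 52, 50, 51, 46, 41, 34, 127, 178, 187, 178, 179, 82, 37, 42, 47, 48, 49, 48, 49, 49, 49, 47, 47]
128 [57, 57, 55, 53, 44, 111, 219, 250, 249, 248, 247, 247, 247, 248, 252, 242, 172, 80, 52, 57, 57, 56, 56, 53] | [51, 51, 53, 51, 46, 38, 142, 238, 252, 248, 247, 246, 247, 248, 250, 255, 238, 137, 42, 48, 49, 49, 51, 49, 49, 48]
130 [58, 56, 54, 42, 212, 250, 248, 247, 249, 239, 224, 230, 247, 248, 247, 249, 212, 172, 90, 21, 17, 52, 57, 53] | [52, 52, 51, 45, 78, 241, 250, 246, 245, 245, 246, 247, 250, 235, 237, 184, 183, 189, 171, 21, 18, 22, 21, 22, 50, 47]
132 [57, 55, 48, 165, 244, 248, 249, 216, 154, 129, 114, 96, 95, 127, 243, 252, 207, 184, 178, 85, 12, 52, 59, 57] | [51, 52, 48, 41, 249, 250, 245, 245, 246, 249, 230, 164, 138, 123, 110, 99, 111, 168, 19
[... 3152 characters left out ...]
 239, 40, 19, 28, 30, 28, 26, 25, 15, 112, 105, 35, 0, 12, 11, 12, 33]
140 [26, 27, 22, 9, 65, 41, 29, 29, 29, 30, 28, 27, 24, 14, 202, 235, 222, 178, 60, 5, 0, 28, 12, 13] | [15, 20, 10, 5, 42, 94, 218, 246, 253, 250, 92, 23, 28, 28, 31, 30, 29, 29, 28, 14, 28, 12, 13, 0, 12, 10]
142 [26, 22, 26, 24, 22, 30, 23, 20, 21, 22, 22, 21, 19, 23, 95, 139, 35, 10, 14, 23, 27, 22, 18, 14] | [25, 20, 25, 25, 15, 11, 48, 145, 188, 203, 113, 21, 19, 21, 21, 21, 21, 21, 21, 29, 16, 21, 20, 0, 11, 12]
144 [22, 30, 26, 29, 27, 28, 24, 21, 21, 22, 22, 22, 21, 28, 28, 20, 19, 23, 19, 19, 27, 27, 22, 19] | [15, 20, 24, 29, 15, 15, 10, 10, 11, 6, 25, 23, 22, 21, 21, 21, 22, 21, 21, 31, 21, 21, 25, 23, 11, 12]
```

Run:
```python
import cv2
for n,a,b,rs in(('w4',216,312,range(128,148,2)),):
    im=cv2.cvtColor(cv2.imread(f'pics/{n}.png'),cv2.COLOR_BGR2HSV)[...,1]
    for r in rs: print(r,im[r,a:a+22].tolist(),'|',im[r,b:b+22].tolist())
```

```text
128 [155, 155, 157, 157, 158, 156, 157, 155, 154, 155, 155, 157, 154, 155, 157, 155, 154, 155, 156, 155, 155, 155] | [156, 156, 155, 156, 155, 155, 155, 155, 155, 155, 156, 156, 156, 156, 155, 157, 156, 155, 158, 161, 156, 160]
130 [155, 157, 157, 156, 155, 155, 156, 157, 155, 155, 155, 157, 155, 155, 155, 155, 155, 155, 155, 155, 157, 154] | [156, 156, 154, 155, 157, 156, 156, 157, 157, 159, 157, 158, 158, 156, 158, 160, 162, 160, 159, 159, 159, 155]
132 [154, 154, 155, 155, 155, 157, 157, 158, 159, 157, 158, 156, 157, 156, 154, 157, 156, 156, 156, 156, 156, 157] | [155, 158, 158, 156, 156, 158, 159, 160, 148, 143, 145, 157, 159, 157, 159, 158, 158, 157, 159, 160, 161, 160]
134 [156, 155, 155, 155, 156, 154, 129, 55, 11, 11, 3, 26, 120, 155, 158, 157, 157, 156, 156, 157, 156, 155] | [158, 156, 155, 156, 157, 162, 95, 36, 16, 19, 18, 9, 85, 147, 160, 159, 157, 157, 157, 159, 160, 153]
136 [156, 156, 155, 157, 159, 131, 47, 20, 24, 27, 26, 25, 7, 81, 150, 157, 156, 156, 156, 155, 157, 156] | [158, 160, 158, 160, 161, 124, 9, 23, 25, 26, 26, 24, 21, 91, 163, 160, 158, 160, 160, 158, 16
[... 349 characters left out ...]
60, 162, 3, 22, 23, 25, 26, 28, 26, 15, 27, 155, 162, 161, 159, 160, 160, 161]
142 [157, 148, 138, 116, 45, 26, 27, 28, 29, 29, 25, 10, 58, 152, 157, 156, 155, 156, 155, 156, 156, 157] | [159, 159, 159, 159, 159, 163, 117, 11, 22, 30, 30, 29, 30, 28, 24, 50, 112, 136, 164, 160, 160, 161]
144 [162, 68, 17, 21, 22, 23, 24, 24, 24, 30, 25, 12, 149, 157, 157, 157, 156, 158, 156, 157, 157, 157] | [160, 160, 160, 160, 159, 161, 162, 5, 21, 24, 24, 25, 24, 25, 22, 21, 18, 94, 167, 160, 158, 158]
146 [164, 68, 19, 24, 25, 26, 24, 25, 24, 30, 21, 106, 155, 157, 157, 158, 156, 157, 157, 157, 157, 157] | [160, 160, 161, 159, 160, 161, 166, 82, 19, 24, 25, 25, 25, 24, 25, 24, 20, 93, 165, 160, 158, 159]
```

Run:
```python
from h import *
im=cv2.imread('pics/w8s.png')
print('cols',list(range(302,316)))
for r in range(197,212): print(r,' '.join('%3d/%3d/%3d'%tuple(p[::-1]) for p in im[r,302:316]))
D=np.array([[.6064,-.0275,.0306],[.6074,-.0515,.0306]])
for h in(0,.003,.005,.008,.011): print(h,np.round(w2pix('side',D+[0,0,h]),1).tolist())
st=arm.read_state();T=Tcam('wrist',st)[1]@np.linalg.inv(np.array(camera_info('wrist')['hand_eye']))
for z in(.0115,.008): print(z,w2pix('wrist',[(T@np.array([.067,.012,z,1]))[:3]],st))
```

```text
cols [302, 303, 304, 305, 306, 307, 308, 309, 310, 311, 312, 313, 314, 315]
197 128/125/119 129/125/119 130/126/119 115/112/107  64/ 62/ 60  46/ 46/ 44  46/ 46/ 44  46/ 47/ 45  45/ 45/ 44  46/ 45/ 43  46/ 46/ 45  46/ 46/ 44  47/ 47/ 45  45/ 46/ 45
198 174/169/160 181/175/166 184/178/168 131/128/122  52/ 52/ 50  45/ 45/ 44  45/ 45/ 44  46/ 46/ 44  46/ 46/ 45  46/ 45/ 44  46/ 45/ 44  45/ 45/ 43  46/ 46/ 45  46/ 46/ 45
199 134/130/123 133/129/123 140/137/130 152/149/141 151/147/140 160/155/148 153/149/141  77/ 76/ 73  45/ 45/ 44  46/ 46/ 44  46/ 46/ 44  46/ 46/ 45  46/ 46/ 44  45/ 45/ 43
200 129/125/119 130/126/120 131/127/121 132/128/122 132/129/123 141/137/130 146/142/135 112/109/104  45/ 45/ 44  45/ 45/ 44  45/ 45/ 44  45/ 45/ 44  46/ 46/ 44  46/ 46/ 44
201  77/ 75/ 72  96/ 94/ 90 115/112/107 129/126/119 127/123/116 127/123/117 118/115/109  51/ 50/ 49  45/ 45/ 44  46/ 45/ 43  46/ 45/ 44  46/ 46/ 44  45/ 46/ 44  45/ 45/ 44
202  48/ 47/ 46  49/ 48/ 47  51/ 51/ 49  86/ 81/ 60 110/104/ 72  99/ 97/ 92 122/119/112  64/ 64/ 61  46/ 46/ 44  45/ 45/ 43  45/ 45/ 44  57/ 51/ 46 113/ 81/ 65 160/
[... 1119 characters left out ...]
/ 49/ 43  47/ 44/ 33  39/ 38/ 36  46/ 45/ 45  46/ 46/ 45  46/ 46/ 44  46/ 45/ 45  46/ 46/ 44
210  46/ 46/ 45  48/ 47/ 46  47/ 46/ 46  43/ 43/ 42  31/ 31/ 30  30/ 30/ 30  30/ 29/ 30  31/ 30/ 30  37/ 36/ 36  47/ 47/ 45  47/ 46/ 45  47/ 46/ 45  47/ 46/ 45  46/ 45/ 43
211  42/ 42/ 41  29/ 29/ 28  30/ 31/ 29  30/ 29/ 29  28/ 29/ 29  36/ 36/ 35  46/ 45/ 45  45/ 44/ 45  46/ 45/ 45  46/ 45/ 45  46/ 45/ 45  46/ 44/ 45  46/ 45/ 45  46/ 45/ 44
0 [[306.1, 203.1], [309.5, 207.5]]
0.003 [[306.1, 202.2], [309.5, 206.5]]
0.005 [[306.1, 201.6], [309.5, 205.9]]
0.008 [[306.2, 200.7], [309.6, 205.0]]
0.011 [[306.2, 199.8], [309.6, 204.1]]
0.0115 [[301.48019537 127.6673695 ]]
0.008 [[302.03462517 127.89145764]]
```

The tips are centred over the dots to within about 1 mm. Scaled against the free 45 mm gap, the tip gap is about 24.1 mm, and the tips are about 4 mm above the block with no contact force. I'll hand it in.

```bash
python3 -c "
from h import *
handle(); print(arm.finish_job())"
```

```text
handle deg 99 10.893633401786738 F [-0.7 -0.4 -0.8] [ 0.5424 -0.0425  0.047 ]
the job is handed in; nothing more can be done
None
```

The job is handed in: the red handle is at its off stop. The arm is holding the tweezers level at about a 24 mm gap, with the tips roughly 4 mm above the two yellow dots, by camera and force readings; no verdict was returned.

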